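Free the spice scale's locked pan by feel and set the measuring cup on it

TASK

Unlock the spice scale: turn its red lock knob clockwise until you feel it drop into its hidden notch and the green tell-tale pops up, and leave it resting in the notch. Then take the steel measuring cup from among the things on the counter and gently set it upright on the scale's little round pan, centred so that no edge overhangs, and let go. Leave the jar, tumbler, tin and scoop where they are.

Things in the scene. Friction and masses are not known exactly. Their poses are not given: they have to be found in the camera images.
- scale: White spice scale, fixed, 225 (x) by 170 mm (y), yawed. Origin: on the counter 125 mm behind its front edge; its -x end is the front, roughly facing the robot. Rear (x -25 to 100): flat deck 83 mm high. Front: a face sloping at 23 degrees, from 37 mm high at x -125 to 81 mm at x -24; the knob stands square on its middle, so its axis leans 23 degrees from vertical to the front.
- knob_grip (a point): On the red knob's axis at the height to grip it, 37 mm out from the sloping face. z: along the axis, outward. x: along the bar grip (turns with the knob). Bar 46 mm long, 14 mm thick (this y), from 7 mm outside this point to 25 mm inside; a 48 mm disc begins 23 mm inside. Grip it across its thickness, tool along the axis.
- knob (a joint): Knob angle, rad, growing clockwise seen from outside (0: its bar runs straight up the slope, scale's x); starts at 0 to 0.2, stops at 1.9. Unseen notch 0.35 to 1.45 clockwise from the start, new each time. Friction 0.05 N m; at the notch the torque dips, turns to a pull onward (about 0.1 N m), then opposes (0.5 N m). Released within 0.05 of it the knob is drawn in; forced on, it climbs out.
- telltale (a joint): Rise of the green tell-tale pin, 13 mm across, in a black ring on the scale's deck (scale frame x -4, y +66 mm): about 0 m (top just above the deck) while the pan is locked, 0.006 m when the knob is in its notch and the pan is free. It only shows the lock's state; do not press it.
- pan (a point): Centre of the top face of the scale's round steel pan, 80 mm across, 101 mm above the counter, on the rear of the scale (scale frame x = +50, y = 0), 18 mm above the deck. A clay tajine lid (158 mm tall) and a couscous basket (115 mm) and a board stand fixed behind the scale, over 100 mm from the pan. z up; x and y as the scale's.
- cup: Straight-sided steel measuring cup without handle, 54 mm outside diameter, 66 mm tall, wall 3 mm, about 0.14 kg, open at the top. Origin: centre of its underside; z up. Stands upright on the counter in one of four places (two to the left of the scale, two to the right), next to another vessel.
- jar: Amber glass jar with brass lid, 60 mm across, 92 mm tall; bystander. Origin: centre of its underside. It can stand in any of the same four places.
- tumbler: Green glass tumbler, 64 mm across, 85 mm tall; bystander. Origin: centre of its underside. It can stand in any of the same four places.
- tin: Yellow food tin, 64 mm across, 80 mm tall; bystander. Origin: centre of its underside. It can stand in any of the same four places.
- scoop: Olive-wood scoop lying flat to the right of the scale, 158 mm long (x from -93 to +65 mm of its origin, bowl at +x), 45 mm wide, 25 mm high; bystander.
There are look-alikes about, which are no part of the job. What is shaped like the cup but blue or pink is not meant.

How it is judged:
On the way, in this order (a step that is already met when the one before it is completed fails the run):
1. the knob is in its notch: the tell-tale is up (value of joint telltale above 0.0045 m), for 0.3 s.
2. the cup stands centred on the pan, the tell-tale still up (value of joint telltale above 0.0045 m and horizontal distance between cup and pan below 0.013 m and z of cup in the frame of pan between -0.004 and 0.004 m and angle between cup's own z axis and vertical below 0.1 rad), for 0.3 s.
At the end, for the whole second after the job is handed in: The knob rests in its notch (tell-tale raised more than 4.5 mm) and the cup stands upright (within 0.1 rad) and still on the pan, its centre within 13 mm of the pan's centre so that no edge overhangs, with nothing touching it but the pan (all of step 2 and linear speed of cup below 0.02 m/s and contact force between the fingers and cup below 0.1 N and velocity of joint knob between -0.05 and 0.05 rad/s).
It fails at once if a bystander (jar, tumbler, tin or scoop) is pushed more than 30 mm or tipped over (distance of any of jar, tumbler, tin, scoop from where it was at the start of the episode above 0.03 m or angle between any of jar, tumbler, tin, scoop's own z axis and vertical above 0.5 rad).
It fails at once if the cup hits the pan at more than 0.35 m/s (dropped or banged down) (horizontal distance between cup and pan below 0.04 m and z of cup in the frame of pan below 0.012 m and linear speed of cup above 0.35 m/s).
It also fails if it takes over 72 s, if anything falls off the work surface, if the arm or the gripper's body presses on something with over 40 N, if the wrist force passes 120 N, or if a joint passes its speed limit or range.

ROBOT

A 7-joint arm with a two-finger parallel gripper is mounted at the origin on the work surface. World frame = base frame: x ahead of the robot, y to its left, z up, the work surface at z = 0. Lengths are in m, angles in rad, forces in N, time in s.
With the tool pointing down it reaches from about 0.4 to 0.875 m from the base axis. Payload 19.3 kg.
Tool frame: the origin (TCP) lies midway between the tips of the shut fingers; the grasp point (between the pads) lies 19 mm behind it; z points along the fingers, y is the line along which they close (so a half turn about z gives the same grasp; the last joint's range is limited). The gripper opens to 85 mm and grips with 20 to 120 N. Pads are 22 mm wide; open, the fingers measure 114 mm over their backs; the gripper's body (76 mm by 85 mm) begins 54 mm behind the grasp point. The pads swing forward as they close: fully open they stand 13 mm farther back than shut.
Start: joints at [1.187, 0.521, -0.036, 1.599, 0.021, 1.021, -0.113], TCP at [0.193, -0.594, 0.231] pointing down, gripper open.
Joint ranges: [-2.91, 2.91], [-0.3, 2.13], [-1.5, 1.42], [0.17, 2.43], [-1.26, 4.41], [0.16, 1.93], [-2.52, 2.52]. Speed limits (rad/s): [1.89, 1.89, 2.39, 2.39, 3.01, 3.01, 3.01].

INTERFACE

Orientations are given as [roll, pitch, yaw] about the fixed x, y, z axes, in that order (R = Rz(yaw) Ry(pitch) Rx(roll)).
In Python, from workcell import * gives the robot as it stands. The module is installed in compiled form; this text tells all that it offers.
- The arm moves only by the tool play_rows, never from a script. Its argument "deltas" is a list of rows, each a list of 7 numbers: the shift along the tool's x, y, z in units of 500 mm (1.0 is 500 mm), then the turn, a rotation vector about the tool's x, y, z in units of 120 degrees (1.0 is 120 degrees), then the closure, from 0 (fully open) to 1 (shut). A call has 1 to 10 rows; each row is the pose to reach, as a shift and turn from the pose commanded when the call began, along the tool's axes at that moment; what a row does not reach only later rows make up. A row lasts 1/10 s, in which the tool goes at most 50 mm and 8.59 degrees, less where a joint would pass 70% of its speed; a pose out of reach is approached as far as the arm can. A call with a number of a shift or a turn outside -1 to 1 is refused whole. A call with a gripper value outside its range is refused whole. The fingers move at their own pace and stop on an object; "newtons" is the grip in N (left out, the last holds). Time passes only in rows, so rows that repeat a pose let the fingers close. It gives the time, the measured TCP pose, the force, the opening and the grip force at its end, in the units of the state.
- observe(): the state, without advancing time (a new reading comes with each control period).
- grab_frame(name): name is "scene" or "top" or "wrist"; returns the picture (420x560x3 uint8, red, green, blue); there is no depth.
- get_calibration(name): a dict with "fovy" (degrees; the focal length in pixels is half the picture's height over the tangent of half this angle, whatever the lens; pixels are square), "cx", "cy" (the principal point, pixels), "xyz" and "rotation" of the camera in the world. Camera axes: x right, y down, z forward; pixel columns grow to the right and rows downward; lengths in m; the calibration is good to about 2 mm. A picture is of the moment at which its call begins: read the wrist's pose just before it. get_calibration takes no time and is no camera call; for the wrist camera it gives the pose at the moment of the call.
- job_done(): hands the job in; it is judged then, once.
The state is a dict: "clock": time; "qpos": joint angles; "qd": joint speeds; "joint_efforts": joint torques, N m; "position": TCP position; "tool_rot": TCP orientation; "force": force on the tool from outside, world axes, zero at the start; "moment": the same for the moment, N m; "grip_width": finger opening in m; "finger_force": force on a finger pad.
Only numpy, scipy, OpenCV 4.12 (cv2) and the standard library are available. Lean on these libraries where they do the work, as an engineer would, in place of code of your own. Each camera call takes 0.05 s, during which the arm holds its last target. There are 200 camera calls.

## Working session

There is one attempt and no reset: what is moved stays moved. The work goes in short steps, Python scripts to look and compute and a tool call to move; the robot and the scene stay as the last step left them, time stands still between calls to the robot, and variables do not carry over. Pictures are saved under pics/ and viewed, at most 10 in all, crops included, and the job is handed in when it is done.

Besides the shell and the picture viewer there is one more tool, called after "Request:" as name(argument=value, ...) on one line, values as JSON. play_rows: Moves the arm, as the interface text tells. Its arguments: {"type":"object","properties":{"deltas":{"type":"array"},"newtons":{"type":"number"}},"required":["deltas"]}

```bash
mkdir -p pics; python3 - <<'E'
from workcell import *
import cv2,numpy as np
print(observe())
for n in("scene","top"):
    c=get_calibration(n);print(n,c)
    cv2.imwrite(f"pics/{n}0.png",grab_frame(n)[...,::-1])
E
```

```text
{'clock': 0.0, 'qpos': array([ 1.18678338,  0.52201188, -0.03629893,  1.59998048,  0.02121026,
        1.02110915, -0.11277428]), 'qd': array([ 0.00149314,  0.00134718, -0.00077409,  0.00046546,  0.00258751,
       -0.0003771 ,  0.00029068]), 'joint_efforts': array([ 5.66900526e-04, -9.27112055e+01,  1.98031873e+00, -3.69948292e+01,
        1.80010172e-02,  8.08879850e-03, -7.27949259e-05]), 'position': array([ 0.19277552, -0.5941828 ,  0.23073725]), 'tool_rot': array([-3.14047363e+00,  1.02912292e-04,  3.13808930e-01]), 'force': array([ 0.64028216,  0.03867427, -0.0817546 ]), 'moment': array([-0.01083955, -0.00655843,  0.01499749]), 'finger_force': 0.0, 'grip_width': 0.08538724334947882}
scene {'fovy': 46.336441852435414, 'cx': 285.9921878940229, 'cy': 218.6998007922781, 'xyz': array([ 1.37253678, -0.0682943 ,  0.72197163]), 'rotation': array([-2.22078431,  0.01618586,  1.48834618])}
top {'fovy': 49.2533071779279, 'cx': 274.541805553822, 'cy': 214.10885613307258, 'xyz': array([0.42137039, 0.00507766, 1.25387982]), 'rotation': array([-3.02452947, -0.01344963, -1.5431925 ])}
```

View pics/top0.png

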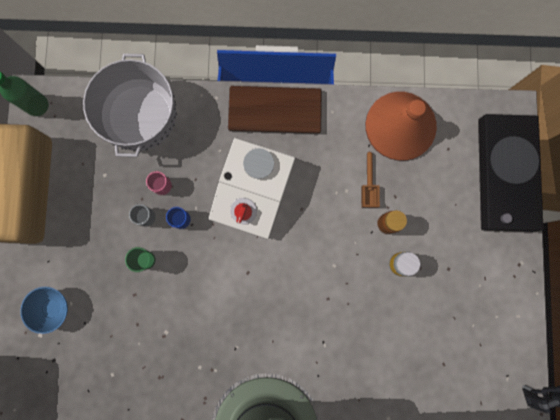

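View pics/scene0.png

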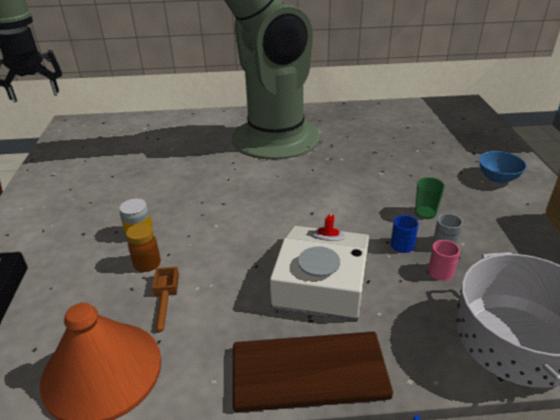

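The top view shows the steel cup at (141,215), blue cup (178,217), pink cup (157,183), tumbler (140,260), pan (260,164), knob (243,212) and tell-tale ring (228,176). The scoop, jar and tin are on the other side. The scene view agrees with this: cup at about (448,227), knob at (330,225).

```bash
cat > h.py <<'E'
from workcell import *
import cv2,numpy as np
from scipy.spatial.transform import Rotation as Ro
def rpy(r): return Ro.from_euler('xyz',r)
def ray(c,px):
    f=210/np.tan(np.radians(c['fovy']/2))
    return rpy(c['rotation']).apply([(px[0]-c['cx'])/f,(px[1]-c['cy'])/f,1])
def onz(c,px,z):
    d=ray(c,px);o=np.array(c['xyz']);return o+d*(z-o[2])/d[2]
def proj(c,P):
    f=210/np.tan(np.radians(c['fovy']/2))
    p=rpy(c['rotation']).inv().apply(np.array(P)-c['xyz']);return p[:2]/p[2]*f+[c['cx'],c['cy']]
def two(c1,p1,c2,p2):
    a,b=np.array(c1['xyz']),np.array(c2['xyz']);u,v=ray(c1,p1),ray(c2,p2)
    s=np.linalg.lstsq(np.c_[u,-v],b-a,rcond=None)[0]
    P,Q=a+u*s[0],b+v*s[1];return (P+Q)/2,np.linalg.norm(P-Q)
def go(P,R):
    "row numbers for moving from the measured pose to P,R"
    s=observe();R0=rpy(s['tool_rot'])
    return np.round(np.r_[R0.inv().apply(P-s['position'])/.5,(R0.inv()*R).as_rotvec()/np.radians(120)],4)
E
python3 - <<'E'
from h import *
ct,cs=get_calibration('top'),get_calibration('scene')
t=cv2.imread('pics/top0.png');s=cv2.imread('pics/scene0.png')
for nm,p,z in(('cup',(141,212),.066),('pan',(259.5,164),.101),('tell',(228,176),.083),('blue',(178,216),.066),('pink',(158,182),.066),('tumb',(141,260),.085)):print(nm,onz(ct,p,z))
for nm,p,z in(('cup',(448.5,222),.066),('pan',(319,261),.101),('tell',(356.5,253),.083)):print('sc',nm,onz(cs,p,z))
# red knob top in both, scale white outline
for im in(t,s):
    h=cv2.cvtColor(im,cv2.COLOR_BGR2HSV);m=((h[...,0]<6)|(h[...,0]>174))&(h[...,1]>200)&(h[...,2]>110)
    n,l,st,ce=cv2.connectedComponentsWithStats(m.astype(np.uint8));print([(x.tolist(),y.round(1)) for x,y in zip(st,ce) if 15<x[4]<1500])
w=((t.min(2)>165)).astype(np.uint8);w[:120]=0
cn=max(cv2.findContours(w,0,2)[0],key=cv2.contourArea);print(cv2.contourArea(cn),cv2.approxPolyDP(cv2.convexHull(cn),5,True)[:,0].tolist())
a=cv2.resize(t[130:280,110:310],(800,600),interpolation=2)
cv2.imwrite('pics/a.png',a)
E
```

```text
cup [0.55684833 0.34050168 0.066     ]
pan [0.68562838 0.0354769  0.101     ]
tell [0.65549213 0.11664433 0.083     ]
blue [0.54918084 0.24397979 0.066     ]
pink [0.6373338  0.30096669 0.066     ]
tumb [0.43252941 0.32761379 0.085     ]
sc cup [0.55991049 0.34221377 0.066     ]
sc pan [0.69455167 0.0397643  0.101     ]
sc tell [0.65915256 0.11923251 0.083     ]
[]
[([325, 216, 14, 19, 145], array([330.7, 226.2]))]
5267.5 [[234, 138], [293, 157], [267, 237], [209, 218]]
```

View pics/a.png

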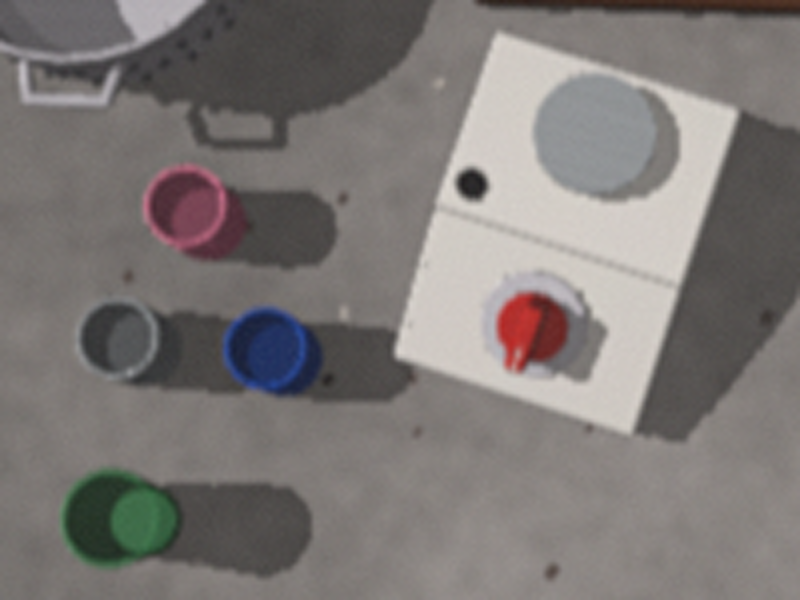

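Crop: cup rim centre at (119,338), pan (596,134), tell-tale ring (472,184), deck seam (438,206)–(678,285), and the knob bar running roughly along the scale's x.

```bash
python3 - <<'E'
from h import *
ct,cs=get_calibration('top'),get_calibration('scene')
q=lambda a:(110+a[0]/4-.4,130+a[1]/4-.4)
pan=onz(ct,q((596,134)),.101);tell=onz(ct,q((472,184)),.083);cup=onz(ct,q((119,338)),.066)
a,b=onz(ct,q((438,206)),.082),onz(ct,q((678,285)),.082)
yv=a-b;print('seam len',np.linalg.norm(yv),'yaw',np.arctan2(-yv[0],yv[1]))
v=(tell-pan)[:2];print('pan-tell',np.linalg.norm(v),'yaw',np.arctan2(v[1],v[0])-np.arctan2(66,-54))
print(pan,tell,cup)
for z,c in((.083,(500,32)),(.083,(738,110)),(.037,(633,433)),(.037,(397,356))):print(onz(ct,q(c),z))
E
```

```text
seam len 0.16387699407247602 yaw -0.2917233374349896
pan-tell 0.08581339920140124 yaw -0.31115960758973227
[0.68791244 0.03785893 0.101     ] [0.65651569 0.11772246 0.083     ] [0.55122884 0.3444361  0.066     ]
[0.75832473 0.10340736 0.083     ]
[ 0.71091314 -0.05382131  0.083     ]
[0.50085085 0.00869418 0.037     ]
[0.54772064 0.16744629 0.037     ]
```

```bash
cat >> h.py <<'E'
YAW=-.295; O=np.array([.641,.0527,0]); A=np.r_[Ro.from_euler('z',YAW).apply([-np.sin(np.radians(23)),0,np.cos(np.radians(23))])]
KG=O+Ro.from_euler('z',YAW).apply([-.0890,0,.0933])
def knobR(th):
    y=np.array([-np.sin(YAW),np.cos(YAW),0]);z=-A
    return Ro.from_matrix(np.c_[np.cross(y,z),y,z])*Ro.from_euler('z',th)
E
python3 - <<'E'
from h import *
print(KG,A)
s=observe();R0=rpy(s['tool_rot'])
P=KG+.12*A
print('target',P)
mid=(s['position']+P)/2+np.array([.06,-.03,.05])
Rm=Ro.from_euler('z',1.45)*R0
print('mid',mid,go(mid,Rm))
# second leg from mid pose
print(Rm.inv().apply(P-mid)/.5,(Rm.inv()*knobR(.1)).as_rotvec()/np.radians(120))
E
```

```text
[0.55584461 0.07857585 0.0933    ] [-0.37385238  0.11360111  0.92050485]
target [0.51098232 0.09220798 0.20376058]
mid [ 0.41188972 -0.28099497  0.26727794] [ 0.6101 -0.4607 -0.0725 -0.     -0.0007 -0.6923]
[0.69455256 0.33777963 0.12664369] [-0.11169242 -0.1658351  -0.46265675]
```

Request:
play_rows(deltas=[[0.06,-0.046,-0.01,0,0,-0.07,0],[0.12,-0.092,-0.02,0,0,-0.14,0],[0.18,-0.138,-0.03,0,0,-0.21,0],[0.24,-0.184,-0.04,0,0,-0.28,0],[0.3,-0.23,-0.05,0,0,-0.35,0],[0.36,-0.276,-0.055,0,0,-0.42,0],[0.43,-0.322,-0.06,0,0,-0.49,0],[0.49,-0.37,-0.065,0,0,-0.56,0],[0.55,-0.42,-0.07,0,0,-0.63,0],[0.61,-0.46,-0.0725,0,0,-0.69,0]], newtons=40)

```text
clock: 1.1
position: [0.4125, -0.2799, 0.2677]
tool_rot: [-3.141, 0.0, 1.765]
force: [0.5, -0.9, 0.1]
grip_width: 0.0853
finger_force: 0.0
```

```bash
python3 - <<'E'
from h import *
print(observe()['qpos'],go(KG+.12*A,knobR(.1)))
E
```

```text
[ 0.86833635  0.30924234 -0.48781017  1.86356851  0.1694625   1.00954256
  0.50392745] [ 0.6921  0.337   0.1278 -0.1112 -0.1657 -0.4621]
```

Request:
play_rows(deltas=[[0.07,0.034,0.013,-0.011,-0.016,-0.046,0],[0.14,0.068,0.026,-0.022,-0.033,-0.092,0],[0.21,0.1,0.039,-0.033,-0.05,-0.138,0],[0.28,0.135,0.052,-0.044,-0.066,-0.185,0],[0.35,0.168,0.064,-0.055,-0.083,-0.23,0],[0.42,0.2,0.077,-0.066,-0.1,-0.277,0],[0.49,0.236,0.09,-0.077,-0.116,-0.323,0],[0.56,0.27,0.1,-0.088,-0.133,-0.37,0],[0.63,0.305,0.115,-0.1,-0.15,-0.416,0],[0.692,0.337,0.128,-0.111,-0.166,-0.462,0]])

```text
clock: 2.1
position: [0.513, 0.092, 0.2033]
tool_rot: [3.1, 0.401, 2.736]
force: [1.6, -1.4, 0.3]
grip_width: 0.0857
finger_force: 0.0
```

```bash
python3 - <<'E'
from h import *
s=observe();print(s['qpos'],s['moment'],go(KG+.12*A,knobR(.1)))
c=get_calibration('wrist');w=grab_frame('wrist');cv2.imwrite('pics/w1.png',w[...,::-1])
print(c)
print('KG',proj(c,KG),'top',proj(c,KG+.007*A),'pan',proj(c,O+Ro.from_euler('z',YAW).apply([.05,0,.101])),'tell',proj(c,O+Ro.from_euler('z',YAW).apply([-.004,.066,.083])))
E
```

```text
[ 0.09403829  0.32554736 -0.66936293  2.16307365  0.91769803  0.63468952
 -0.08308348] [ 0.10623903  0.32388142 -0.01004256] [ 0.0032 -0.001  -0.0024 -0.0005  0.001  -0.0006]
{'fovy': 65.11802052580211, 'cx': 277.0291286606779, 'cy': 213.21153819331943, 'xyz': array([0.40341751, 0.13226982, 0.30901831]), 'rotation': array([ 2.4745659 , -0.03948075,  1.18108105])}
KG [276.68992096 204.97541945] top [276.67602183 207.08016497] pan [289.41702569 313.36593365] tell [350.15693353 259.95506245]
```

View pics/w1.png

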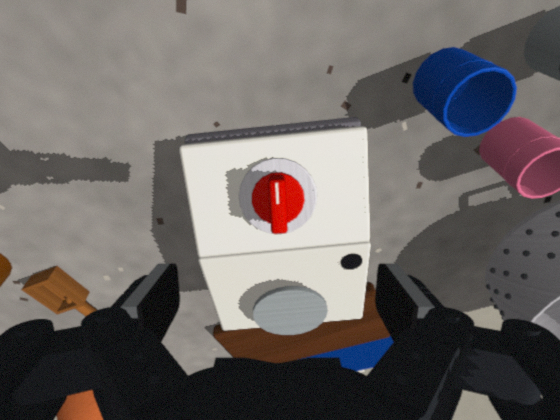

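The wrist view shows the knob bar from (276,178) to (280,230), the pan centre at (290,311) and the tell-tale ring at (351,261). All are within about 2 px of the predictions.

```bash
python3 - <<'E'
from h import *
c=get_calibration('wrist');w=cv2.imread('pics/w1.png')
for th in(0,.1,.2):
    b=-knobR(th).as_matrix()[:,0]
    print(th,[proj(c,KG+.007*A+s*.023*b).round(1) for s in(-1,1)])
print('disc c',proj(c,KG-.023*A),'face',proj(c,KG-.035*A))
h=cv2.cvtColor(w,cv2.COLOR_BGR2HSV);red=((h[...,0]<8)|(h[...,0]>172))&(h[...,1]>150);red[:150]=0;red[245:]=0
for lo in(0,170,200,215,230):
    m=(red&(h[...,2]>lo)).astype(np.uint8);cn=max(cv2.findContours(m,0,2)[0],key=cv2.contourArea)
    print(lo,cv2.contourArea(cn),cv2.boundingRect(cn),cv2.minAreaRect(cn))
k=cv2.resize(w[165:240,230:330],(800,600),interpolation=cv2.INTER_CUBIC);cv2.imwrite('pics/k.png',k)
E
```

```text
0 [array([266.7, 181. ]), array([272.4, 236.4])]
0.1 [array([269.7, 180.9]), array([269.6, 236.5])]
0.2 [array([272.6, 181. ]), array([266.7, 236.4])]
disc c [270.16934408 200.77230635] face [270.36554783 197.80155308]
0 2146.0 (252, 173, 52, 60) ((276.1947326660156, 199.80731201171875), (51.25294494628906, 55.93687057495117), 35.83765411376953)
170 1301.0 (271, 175, 33, 58) ((287.5173034667969, 203.2930908203125), (56.901641845703125, 32.003501892089844), 86.633544921875)
200 1026.0 (273, 176, 31, 57) ((288.0, 204.0), (56.0, 30.0), 90.0)
215 101.5 (280, 183, 7, 48) ((283.0, 206.5), (47.0, 6.0), 90.0)Traceback (most recent call last):
  File "<stdin>", line 9, in <module>
ValueError: max() iterable argument is empty
```

```bash
python3 - <<'E'
from h import *
grab_frame('wrist')
c=get_calibration('wrist');w=grab_frame('wrist')[...,::-1].copy();c2=get_calibration('wrist');print(c['xyz'],c2['xyz'])
for th in(0,.1,.2):
    b=-knobR(th).as_matrix()[:,0]
    print(th,[proj(c,KG+.007*A+s*.023*b).round(1) for s in(-1,1)])
print('disc c',proj(c,KG-.023*A),'face',proj(c,KG-.035*A),'pan',proj(c,O+Ro.from_euler('z',YAW).apply([.05,0,.101])),'tell',proj(c,O+Ro.from_euler('z',YAW).apply([-.004,.066,.083])))
h=cv2.cvtColor(w,cv2.COLOR_BGR2HSV)
bl=(h[...,2]<60).astype(np.uint8);n,l,st,ce=cv2.connectedComponentsWithStats(bl[230:290,300:365]);print('black',[(x[4],y+[300,230]) for x,y in zip(st,ce)])
k=cv2.resize(w[165:240,220:320],(800,600),interpolation=cv2.INTER_CUBIC);cv2.imwrite('pics/k.png',k)
print(go(KG+.12*A,knobR(.1)))
E
```

```text
[0.40300369 0.13416943 0.30860428] [0.4031058  0.13225492 0.30890729]
0 [array([270.6, 180.9]), array([276.4, 236.3])]
0.1 [array([273.6, 180.7]), array([273.6, 236.5])]
0.2 [array([276.5, 180.9]), array([270.8, 236.3])]
disc c [273.88307417 200.76106416] face [273.98019371 197.82591759] pan [286.4658355  315.16001632] tell [347.19989603 261.99577565]
black [(np.int32(3673), array([331.00272257, 259.25592159])), (np.int32(224), array([347.92410714, 263.12053571])), (np.int32(3), array([364., 288.]))]
[ 0.0018 -0.0006 -0.0028 -0.0007 -0.0003 -0.0008]
```

View pics/k.png

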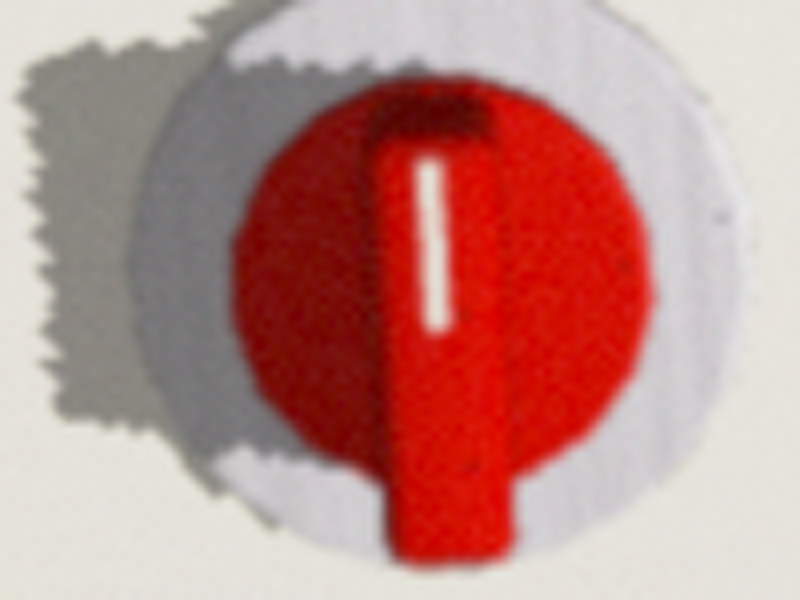

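Crop of the settled view: bar ends at about (274.6,182.5) and (276.3,235). That gives a knob angle of about 0.07, and an axis about 1 mm towards +y of my estimate.

```bash
cat >> h.py <<'E'
KG=KG+.0012*np.array([-np.sin(YAW),np.cos(YAW),0])
E
python3 - <<'E'
from h import *
print(go(KG+.0*A,knobR(.07)),go(KG-.015*A,knobR(.07)))
E
```

```text
[ 0.0019  0.0022  0.2372 -0.0007 -0.0003 -0.0152] [ 0.0019  0.0022  0.2672 -0.0007 -0.0003 -0.0152]
```

Request:
play_rows(deltas=[[0.0005,0.0005,0.05,0,0,-0.006,0],[0.001,0.001,0.1,0,0,-0.012,0],[0.0015,0.0015,0.15,0,0,-0.015,0],[0.002,0.002,0.2,0,0,-0.015,0],[0.002,0.002,0.24,0,0,-0.015,0],[0.002,0.002,0.255,0,0,-0.015,0.1],[0.002,0.002,0.267,0,0,-0.015,0.2],[0.002,0.002,0.267,0,0,-0.015,0.4],[0.002,0.002,0.267,0,0,-0.015,0.6]])

```text
clock: 3.15
position: [0.5623, 0.0754, 0.0811]
tool_rot: [3.113, 0.401, 2.765]
force: [0.4, 0.2, -0.1]
grip_width: 0.0402
finger_force: 0.0
```

```bash
python3 - <<'E'
from h import *
s=observe();print(s['position'],s['force'],s['moment'],go(KG-.015*A,knobR(.07)),s['grip_width'])
E
```

```text
[0.56232203 0.07543736 0.08108477] [ 0.36932996  0.24985377 -0.09294861] [0.12789397 0.34633605 0.03142817] [ 0.0039  0.0044  0.0019 -0.0013  0.0006 -0.0024] 0.04023465879416243
```

Request:
play_rows(deltas=[[0.003,0.003,0.001,0,0,0,0.7],[0.003,0.003,0.001,0,0,0,0.8],[0.003,0.003,0.001,0,0,0,0.9],[0.003,0.003,0.001,0,0,0,1.0],[0.003,0.003,0.001,0,0,0,1.0],[0.003,0.003,0.001,0,0,0,1.0]])

```text
clock: 3.75
position: [0.5617, 0.0778, 0.0799]
tool_rot: [3.112, 0.401, 2.766]
force: [-4.2, 1.1, 8.6]
grip_width: 0.0132
finger_force: 42.0
```

```bash
cat > st.py <<'E'
from h import *
import sys
s=observe();R=rpy(s['tool_rot']);w=grab_frame('scene').astype(int)
g=w[240:268,342:372];m=(g[...,1]>g[...,0]+25)&(g[...,1]>g[...,2]+25)
th=(knobR(0).inv()*R).as_rotvec()
print('t',round(s['clock'],2),'th',th.round(3),'F tool',R.inv().apply(s['force']).round(2),'M tool',R.inv().apply(s['moment']).round(3),'w',round(s['grip_width'],4),'ff',round(s['finger_force'],1),'green',m.sum(),'q7',s['qpos'][6].round(2),'d',(R.inv().apply(KG-s['position'])*1e3).round(1))
if len(sys.argv)>1: cv2.imwrite(sys.argv[1],w[...,::-1].astype(np.uint8))
E
python3 st.py
```

```text
t 3.75 th [ 0.002 -0.001  0.074] F tool [ 0.59 -0.26 -9.6 ] M tool [0.118 0.647 0.043] w 0.0132 ff 42.0 green 0 q7 -0.45 d [  0.1   0.2 -14.6]
```

Request:
play_rows(deltas=[[0,0,-0.001,0,0,0.02,1],[0,0,-0.002,0,0,0.04,1],[0,0,-0.002,0,0,0.06,1],[0,0,-0.002,0,0,0.08,1],[0,0,-0.002,0,0,0.1,1],[0,0,-0.002,0,0,0.12,1],[0,0,-0.002,0,0,0.12,1]])

```text
clock: 4.5
position: [0.5616, 0.0777, 0.0801]
tool_rot: [3.008, 0.38, 2.493]
force: [9.8, 1.1, -15.8]
grip_width: 0.0132
finger_force: 40.0
```

```bash
python3 st.py
```

```text
t 4.5 th [ 0.002 -0.001  0.327] F tool [-0.81  4.41 18.06] M tool [-0.898  0.272  0.062] w 0.0132 ff 40.0 green 0 q7 -0.7 d [  0.3   0.2 -14.4]
```

Request:
play_rows(deltas=[[0,0,0.001,0,0,0.02,1],[0,0,0.0013,0,0,0.04,1],[0,0,0.0013,0,0,0.04,1]])

```text
clock: 4.85
position: [0.5617, 0.0778, 0.08]
tool_rot: [2.976, 0.368, 2.405]
force: [1.3, 1.2, 1.0]
grip_width: 0.0131
finger_force: 42.5
```

```bash
python3 st.py
```

```text
t 4.85 th [ 0.002 -0.001  0.41 ] F tool [-0.5   1.87 -0.63] M tool [-0.157  0.329  0.087] w 0.0131 ff 42.5 green 0 q7 -0.79 d [  0.3   0.1 -14.5]
```

Request:
play_rows(deltas=[[0,0,0,0,0,0.02,1],[0,0,0,0,0,0.035,1],[0,0,0,0,0,0.035,1]])

```text
clock: 5.2
position: [0.5618, 0.0778, 0.08]
tool_rot: [2.949, 0.355, 2.329]
force: [-1.3, 2.3, 4.3]
grip_width: 0.0135
finger_force: 43.0
```

```bash
python3 st.py
```

```text
t 5.2 th [ 0.002 -0.001  0.482] F tool [ 0.89  1.53 -4.67] M tool [-0.214  0.301  0.133] w 0.0135 ff 43.0 green 0 q7 -0.86 d [  0.3   0.1 -14.6]
```

Request:
play_rows(deltas=[[0,0,0,0,0,0.02,1],[0,0,0,0,0,0.035,1],[0,0,0,0,0,0.035,1]])

```text
clock: 5.55
position: [0.5617, 0.0778, 0.08]
tool_rot: [2.923, 0.34, 2.253]
force: [-1.0, 2.2, 6.3]
grip_width: 0.0131
finger_force: 43.2
```

```bash
python3 st.py
```

```text
t 5.55 th [ 0.002 -0.001  0.555] F tool [ 0.15  2.03 -6.41] M tool [-0.236  0.369  0.083] w 0.0131 ff 43.2 green 0 q7 -0.93 d [  0.3   0.1 -14.6]
```

Request:
play_rows(deltas=[[0,0,0,0,0,0.02,1],[0,0,0,0,0,0.035,1],[0,0,0,0,0,0.035,1]])

```text
clock: 5.9
position: [0.5618, 0.0777, 0.08]
tool_rot: [2.898, 0.324, 2.177]
force: [-0.4, 1.9, 5.9]
grip_width: 0.013
finger_force: 43.2
```

```bash
python3 st.py pics/s1.png
```

```text
t 5.9 th [ 0.002 -0.002  0.629] F tool [-0.21  2.24 -5.81] M tool [-0.243  0.368  0.082] w 0.013 ff 43.2 green 0 q7 -1.01 d [  0.3   0.1 -14.6]
```

View pics/s1.png

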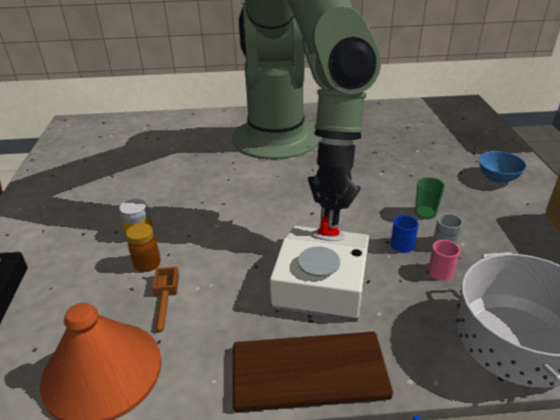

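The tell-tale ring is visible at (356,253) with no green yet, and the gripper is holding the knob. I'll keep turning.

Request:
play_rows(deltas=[[0,0,0,0,0,0.02,1],[0,0,0,0,0,0.035,1],[0,0,0,0,0,0.035,1]])

```text
clock: 6.25
position: [0.5617, 0.0777, 0.0799]
tool_rot: [2.875, 0.305, 2.103]
force: [0.3, 3.3, 5.6]
grip_width: 0.0133
finger_force: 43.2
```

```bash
sed -i "s/'green',m.sum()/'green',m.sum(),(g[...,1]-g[...,[0,2]].max(-1)).max()/" st.py; python3 st.py
```

```text
t 6.25 th [ 0.002 -0.002  0.702] F tool [ 0.88  3.55 -5.43] M tool [-0.25   0.393  0.272] w 0.0133 ff 43.2 green 34 85 q7 -1.08 d [  0.3   0.1 -14.6]
```

Request:
play_rows(deltas=[[0,0,0,0,0,0.02,1],[0,0,0,0,0,0.035,1],[0,0,0,0,0,0.035,1]])

```text
clock: 6.6
position: [0.5618, 0.0777, 0.08]
tool_rot: [2.854, 0.285, 2.029]
force: [0.1, 2.4, 4.6]
grip_width: 0.0131
finger_force: 43.1
```

```bash
python3 st.py
```

```text
t 6.6 th [ 0.002 -0.002  0.775] F tool [ 0.76  2.52 -4.47] M tool [-0.206  0.389 -0.001] w 0.0131 ff 43.1 green 33 85 q7 -1.15 d [  0.3   0.  -14.6]
```

The tell-tale is up, and the torque pulled onward and then began to oppose, so the knob is in the notch. I'll release and back out.

Request:
play_rows(deltas=[[0,0,0,0,0,-0.003,1],[0,0,0,0,0,-0.003,0.8],[0,0,0,0,0,-0.003,0.5],[0,0,0,0,0,-0.003,0.2],[0,0,-0.01,0,0,-0.003,0],[0,0,-0.05,0,0,-0.003,0],[0,0,-0.13,0,0,-0.003,0],[0,0,-0.22,0,0,-0.003,0],[0,0,-0.3,0,0,-0.003,0]])

```text
clock: 7.55
position: [0.5042, 0.0956, 0.2193]
tool_rot: [2.857, 0.286, 2.036]
force: [1.1, -0.5, 0.2]
grip_width: 0.0856
finger_force: 0.0
```

```bash
python3 st.py pics/s2.png; python3 - <<'E'
from h import *
t=grab_frame('top')[...,::-1]
cv2.imwrite('pics/t2.png',t)
c=get_calibration('top')
# cup: refine grasp pose. world direction between blue and tumbler
cup=np.array([.5525,.343,0])
R0=rpy(observe()['tool_rot']);print('qpos',observe()['qpos'],R0.as_euler('xyz'))
# candidates: y axis along direction with angle phi
for phi in (30,45,60):
  for k in(0,180):
    a=np.radians(phi+k);y=np.array([np.cos(a),np.sin(a),0]);z=np.array([0,0,-1.]);R=Ro.from_matrix(np.c_[np.cross(y,z),y,z])
    print(phi+k,R.as_euler('xyz').round(3),go(cup+[0,0,.25],R))
E
```

```text
t 7.55 th [ 0.003 -0.001  0.769] F tool [-0.97  0.7   0.25] M tool [ 0.282  0.25  -0.004] w 0.0856 ff 0.0 green 34 79 q7 -0.69 d [ -0.4   0.8 137.2]
qpos [ 0.08025902  0.27792638 -0.66201656  2.15870787  0.84131876  0.64806899
 -0.69104825] [2.8502114  0.28834526 2.03464402]
30 [3.142 0.    2.094] [ 0.3669  0.3398 -0.072   0.134   0.1408 -0.0081]
210 [ 3.142  0.    -1.047] [ 0.3669  0.3398 -0.072   0.2184 -0.2079  1.4612]
45 [3.142 0.    2.356] [ 0.3669  0.3398 -0.072   0.1149  0.1575 -0.1313]
225 [ 3.142  0.    -0.785] [ 0.3669  0.3398 -0.072   0.2258 -0.1646  1.3408]
60 [3.142 0.    2.618] [ 0.3669  0.3398 -0.072   0.0941  0.1727 -0.2546]
240 [ 3.142  0.    -0.524] [ 0.3669  0.3398 -0.072   0.2293 -0.125   1.2196]
```

Request:
play_rows(deltas=[[0.05,0.05,-0.02,0.015,0.02,-0.017,0],[0.11,0.1,-0.03,0.033,0.045,-0.037,0],[0.17,0.155,-0.035,0.05,0.068,-0.056,0],[0.23,0.21,-0.04,0.07,0.096,-0.08,0],[0.28,0.26,-0.05,0.087,0.12,-0.1,0],[0.33,0.3,-0.06,0.1,0.14,-0.118,0],[0.367,0.34,-0.072,0.115,0.157,-0.131,0],[0.367,0.34,-0.072,0.115,0.157,-0.131,0],[0.367,0.34,-0.072,0.115,0.157,-0.131,0]])

```text
clock: 8.55
position: [0.5528, 0.3418, 0.244]
tool_rot: [-3.136, -0.003, 2.354]
force: [-0.1, -0.1, 0.5]
grip_width: 0.0854
finger_force: 0.0
```

```bash
python3 - <<'E'
from h import *
grab_frame('wrist')
s=observe();c=get_calibration('wrist');w=grab_frame('wrist')[...,::-1];cv2.imwrite('pics/w2.png',w)
print(s['position'],s['tool_rot'],c)
for p in([.5525,.343,.066],[.549,.244,.066],[.637,.301,.066],[.4325,.3276,.085]):print(proj(c,p))
E
```

```text
[0.55282572 0.34116029 0.24429445] [-3.13563357e+00 -2.05557454e-03  2.35375607e+00] {'fovy': 65.11802052580211, 'cx': 277.0291286606779, 'cy': 213.21153819331943, 'xyz': array([0.50692738, 0.38835285, 0.38752771]), 'rotation': array([2.87860538, 0.00526651, 0.78190871])}
[279.11299806 191.59732351]
[210.17092087 254.99266476]
[307.48701264 274.0690319 ]
[170.46250064 113.71023342]
```

View pics/w2.png

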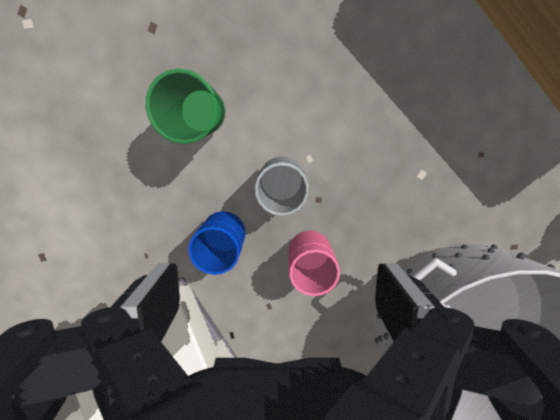

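Wrist view: steel cup rim centred at (282,189), with clear space to its left and right, which is the finger line. Blue is at (217,248), pink at (314,270) and the tumbler at (182,106).

```bash
python3 - <<'E'
from h import *
c=dict(get_calibration('wrist'));c['xyz']=np.array([.50692738,.38835285,.38752771]);c['rotation']=[2.87860538,.00526651,.78190871]
w=cv2.imread('pics/w2.png');g=w[155:218,250:315]
e=cv2.HoughCircles(cv2.medianBlur(cv2.cvtColor(g,6),3),cv2.HOUGH_GRADIENT,1,30,param1=120,param2=12,minRadius=22,maxRadius=30);print(e,[onz(c,(x+250,y+155),.066) for x,y,r in e[0]])
p=onz(c,(282,189),.066);print(p,'dia px->m',54*329/(.3215*1e3))
P=p*[1,1,0];y=np.array([1,1,0])/2**.5;z=np.array([0,0,-1.]);R=Ro.from_matrix(np.c_[np.cross(y,z),y,z])
print(go(P+[0,0,.03],R))
E
```

```text
[[[31.5 34.5 23.9]]] [array([0.55268432, 0.34617358, 0.066     ])]
[0.55267956 0.34688019 0.066     ] dia px->m 55.259720062208395
[ 0.0082  0.0107  0.4291 -0.0027 -0.0008 -0.0013]
```

Request:
play_rows(deltas=[[0.004,0.005,0.06,-0.002,0,0,0],[0.006,0.008,0.14,-0.002,0,0,0],[0.006,0.008,0.22,-0.002,0,0,0],[0.006,0.008,0.3,-0.002,0,0,0],[0.006,0.008,0.36,-0.002,0,0,0],[0.006,0.008,0.4,-0.002,0,0,0],[0.006,0.008,0.428,-0.002,0,0,0],[0.006,0.008,0.428,-0.002,0,0,0]])

```text
clock: 9.45
position: [0.5524, 0.3456, 0.03]
tool_rot: [-3.139, -0.002, 2.354]
force: [0.1, -0.2, -0.5]
grip_width: 0.0851
finger_force: 0.0
```

Request:
play_rows(deltas=[[0,0,0,0,0,0,0.15],[0,0,0,0,0,0,0.3],[0,0,0,0,0,0,0.4],[0,0,0,0,0,0,0.6],[0,0,0,0,0,0,0.6],[0,0,0,0,0,0,0.6]], newtons=30)

```text
clock: 10.05
position: [0.5534, 0.3466, 0.0325]
tool_rot: [3.141, -0.002, 2.353]
force: [-1.4, -2.4, 9.0]
grip_width: 0.0539
finger_force: 30.3
```

Request:
play_rows(deltas=[[0,0,-0.02,0,0,0,0.6],[0,0,-0.06,0,0,0,0.6],[0,0,-0.13,0,0,0,0.6],[0,0,-0.2,0,0,0,0.6],[0,0,-0.28,0,0,0,0.6],[0,0,-0.34,0,0,0,0.6],[0,0,-0.38,0,0,0,0.6],[0,0,-0.4,0,0,0,0.6],[0,0,-0.4,0,0,0,0.6]])

```text
clock: 10.95
position: [0.5534, 0.3462, 0.2329]
tool_rot: [3.14, -0.002, 2.354]
force: [0.0, 0.3, -2.2]
grip_width: 0.0537
finger_force: 32.3
```

```bash
python3 - <<'E'
from h import *
s=observe();c=get_calibration('wrist');w=grab_frame('wrist')[...,::-1];cv2.imwrite('pics/w3.png',w)
R=rpy(s['tool_rot']);print(s['position'],s['grip_width'],s['force'],s['qpos'])
print('rim exp',proj(c,s['position']+R.apply([0,0,-.0335])))
print(go(np.array([.6885,.038,.225]),R))
E
```

```text
[0.5534489  0.34624859 0.23287301] 0.05372599730796161 [ 0.02717058  0.25608697 -2.24096118] [-0.1436002   0.68437672 -0.83049976  1.48996318  0.52319774  1.1980823
 -0.27023546]
rim exp [277.28237347 307.09918683]
[-6.274e-01 -2.425e-01  1.150e-02 -9.000e-04 -2.000e-04  0.000e+00]
```

View pics/w3.png

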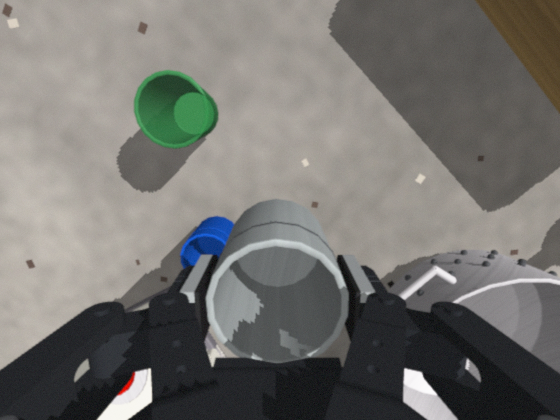

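Lifted cup: its rim spans columns 206–349 (centre 277.5), it is upright, and its far edge is at row 240. It is held securely between the pads.

Request:
play_rows(deltas=[[-0.03,-0.012,0,0,0,0,0.6],[-0.09,-0.035,0,0,0,0,0.6],[-0.16,-0.062,0,0,0,0,0.6],[-0.24,-0.093,0,0,0,0,0.6],[-0.32,-0.124,0,0,0,0,0.6],[-0.4,-0.155,0,0,0,0,0.6],[-0.48,-0.186,0,0,0,0,0.6],[-0.55,-0.213,0,0,0,0,0.6],[-0.6,-0.232,0,0,0,0,0.6],[-0.627,-0.2425,0,0,0,0,0.6]])

```text
clock: 12.0
position: [0.6887, 0.0344, 0.2286]
tool_rot: [-3.139, -0.003, 2.35]
force: [-0.1, 0.3, -1.6]
grip_width: 0.0539
finger_force: 32.3
```

```bash
python3 - <<'E'
from h import *
c0=get_calibration('wrist');s=observe();R=rpy(s['tool_rot'])
rim=s['position']+R.apply([0,0,-.0335])
for d in([.027,0,0],[-.027,0,0],[0,.027,0],[0,-.027,0]):print(d,proj(c0,rim+R.apply(d)))
grab_frame('scene');print(observe()['qpos'])
print(go(np.array([.688,.038,.140]),R), observe()['position'])
E
python3 st.py
```

```text
[0.027, 0, 0] [277.23628246 238.89504626]
[-0.027, 0, 0] [277.35134257 367.76491655]
[0, 0.027, 0] [349.42141379 306.94032319]
[0, -0.027, 0] [205.16022267 307.12303617]
[ 0.31968509  0.74398451 -0.80072852  1.37769565  0.53755175  1.24705026
  0.25991186]
[ 0.008   0.0054  0.1774 -0.      0.0003 -0.0004] [0.68922536 0.03330161 0.22869369]
t 12.05 th [0.102 0.396 0.49 ] F tool [-2.76 -2.05  2.63] M tool [ 0.113 -0.161 -0.023] w 0.0536 ff 32.3 green 34 83 q7 0.26 d [126.2 -61.7 135.9]
```

Request:
play_rows(deltas=[[0.003,0.002,0.02,0,0,0,0.6],[0.008,0.005,0.06,0,0,0,0.6],[0.008,0.005,0.1,0,0,0,0.6],[0.008,0.005,0.135,0,0,0,0.6],[0.008,0.005,0.16,0,0,0,0.6],[0.008,0.005,0.172,0,0,0,0.6],[0.008,0.005,0.172,0,0,0,0.6],[0.008,0.005,0.172,0,0,0,0.6]])

```text
clock: 12.9
position: [0.6874, 0.0431, 0.1449]
tool_rot: [-3.141, -0.002, 2.354]
force: [-0.4, -0.0, -1.8]
grip_width: 0.054
finger_force: 32.3
```

```bash
python3 - <<'E'
from h import *
s=observe();R=rpy(s['tool_rot']);print(s['position'],s['force'],go(np.array([.688,.038,.1325]),R))
w=grab_frame('scene')[...,::-1];cv2.imwrite('pics/s4.png',cv2.resize(w[180:320,250:437],(800,600),interpolation=cv2.INTER_CUBIC))
E
```

```text
[0.6874399  0.04314675 0.14489046] [-0.35173162 -0.01316782 -1.80868842] [-0.0081 -0.0065  0.0248  0.      0.      0.    ]
```

View pics/s4.png

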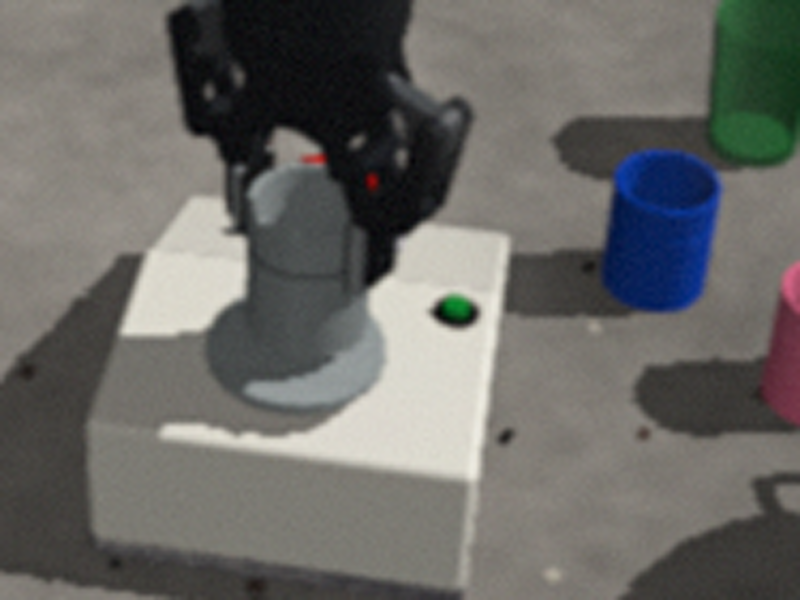

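The cup hovers over the pan, slightly to the right of centre (crop column 307 against 296), which matches the 5 mm y error. The green pin is up at (455,308).

Request:
play_rows(deltas=[[-0.004,-0.003,0,0,0,0,0.6],[-0.008,-0.006,0.004,0,0,0,0.6],[-0.008,-0.006,0.01,0,0,0,0.6],[-0.008,-0.006,0.015,0,0,0,0.6],[-0.008,-0.006,0.018,0,0,0,0.6],[-0.008,-0.006,0.018,0,0,0,0.6]])

```text
clock: 13.55
position: [0.6877, 0.0381, 0.1349]
tool_rot: [-3.14, -0.003, 2.354]
force: [-0.1, 0.4, -1.6]
grip_width: 0.0538
finger_force: 32.3
```

```bash
python3 - <<'E'
from h import *
s=observe();print(s['position'],s['force'],go(np.array([.688,.038,.1325]),rpy(s['tool_rot'])))
E
```

```text
[0.68768514 0.03809805 0.13493591] [-0.13087846  0.40586752 -1.58835388] [-0.0006  0.0003  0.0049  0.      0.      0.    ]
```

Request:
play_rows(deltas=[[0,0,0.002,0,0,0,0.6],[0,0,0.003,0,0,0,0.6],[0,0,0.004,0,0,0,0.6],[0,0,0.004,0,0,0,0.6]])

```text
clock: 13.95
position: [0.6878, 0.038, 0.1336]
tool_rot: [-3.141, -0.002, 2.354]
force: [-1.3, -0.3, 3.4]
grip_width: 0.054
finger_force: 32.6
```

Request:
play_rows(deltas=[[0,0,0,0,0,0,0.5],[0,0,0,0,0,0,0.3],[0,0,0,0,0,0,0.1],[0,0,0,0,0,0,0],[0,0,0,0,0,0,0],[0,0,-0.03,0,0,0,0],[0,0,-0.08,0,0,0,0],[0,0,-0.15,0,0,0,0],[0,0,-0.23,0,0,0,0],[0,0,-0.31,0,0,0,0]])

```text
clock: 14.95
position: [0.6879, 0.038, 0.291]
tool_rot: [-3.141, -0.002, 2.354]
force: [0.5, 0.6, -0.5]
grip_width: 0.0855
finger_force: 0.0
```

```bash
python3 st.py pics/s5.png; python3 - <<'E'
from h import *
t=grab_frame('top')[...,::-1];s=cv2.imread('pics/s5.png')
a=np.hstack([cv2.resize(t[130:250,190:310],(400,400)),cv2.resize(s[190:310,270:390],(400,400))]);cv2.imwrite('pics/e.png',a)
E
```

```text
t 14.95 th [0.098 0.396 0.486] F tool [0.07 0.76 0.49] M tool [-0.005 -0.005 -0.02 ] w 0.0855 ff 0.0 green 34 85 q7 0.29 d [122.1 -63.8 198. ]
```

View pics/e.png

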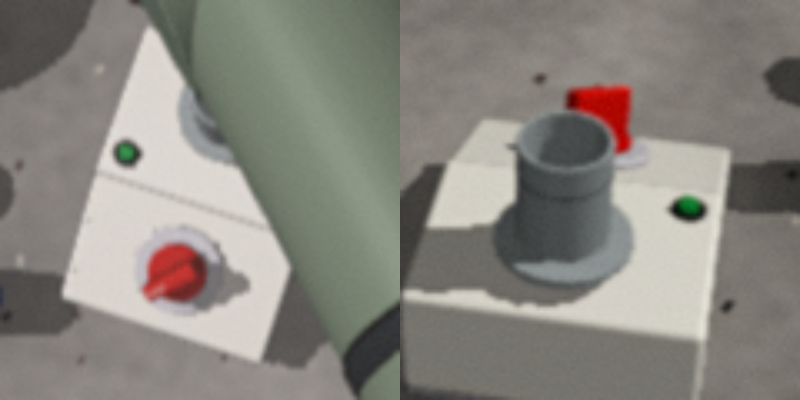

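The cup stands upright and centred on the pan: the pan spans columns 495–632 and the cup 517–612. The green pin is up and the gripper is clear, so I'm handing in.

```bash
python3 -c "
from workcell import *
print(job_done())"
```

```text
the job is handed in; nothing more can be done
None
```

The knob is resting in its notch with the green tell-tale up, the steel cup stands upright and centred on the pan, and the job was handed in at about 15 s; no verdict was returned.

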